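# Index the swing-arm drill jig to its next hole

## Robot

A 6-joint arm with a two-finger parallel gripper is mounted at the origin on a cart in front of the work surface, level with it; the furniture and walls round the work are solid. World frame = base frame: x ahead of the robot, y to its left, z up, the work surface at z = 0. Lengths are in m, angles in degrees, forces in N, time in s.
With the tool pointing down it reaches from about 0.4 to 0.825 m from the base axis. Payload 7 kg.
Tool frame: the origin (TCP) lies on the centre line of the jaws, within the pads' length; the fingertips stand 19 mm ahead of it and the grasp point (between the pads) is the TCP; z points along the fingers, y is the line along which they close (so a half turn about z gives the same grasp; the last joint's range is limited). The gripper opens to 88 mm and grips with 3 to 60 N. Pads are 19 mm wide; open, the fingers measure 130 mm over their backs; the gripper's body (78 mm by 193 mm) begins 47 mm behind the grasp point.
Start: joints at [-54.54, 20.546, 0.682, 0, -70.136, -16.507], TCP at [0.219, -0.638, 0.246] pointing down, gripper open.
Joint ranges: [-176.03, 176.03], [-82.01, 121.73], [-58.28, 71.71], [-173.87, 95.51], [-174.79, -0.11], [-173.66, 173.66]. Speed limits (degrees/s): [136.94, 136.94, 172.46, 180, 180, 180].

## Interface

Orientations are given as [roll, pitch, yaw] about the fixed x, y, z axes, in that order (R = Rz(yaw) Ry(pitch) Rx(roll)).
In Python, from plant import * gives the robot as it stands. The module is installed in compiled form; this text tells all that it offers.
- The arm moves only by the tool play_rows, never from a script. Its argument "deltas" is a list of rows, each a list of 6 numbers: the shift along the world's x, y, z scaled (see below), then the turn, a rotation vector about the world's x, y, z scaled (see below). A call has 1 to 10 rows; each row shifts and turns the commanded pose from where the row before left it; what a row does not reach is not made up. The controller multiplies each number of a shift by 800 mm and each number of a turn by 180 degrees. A row lasts 1/10 s, in which the tool goes at most 50 mm and 8.59 degrees, less where a joint would pass 70% of its speed; a pose out of reach is approached as far as the arm can. A call with a number of a shift or a turn outside -1 to 1 is refused whole. A call with a gripper value outside its range is refused whole. "gripper" is the gripper command: -1 is shut, 1 is fully open, values between are in proportion, set as the call begins (left out, the last holds). The fingers move at their own pace and stop on an object; the grip force is fixed at half the most. Time passes only in rows, so rows that do not move let the fingers close. It gives the time, the measured TCP pose, the force, the opening and the grip force at its end, in the units of the state.
- get_obs(): the state, without advancing time (a new reading comes with each control period).
- snapshot(name): name is "side" or "top" or "wrist"; returns (picture, depth): 420x560x3 uint8, blue, green, red; 420x560 float32, m along the optical axis (not along the pixel's ray), 0 where there is no reading.
- camera_model(name): a dict with "fx", "fy", "cx", "cy" (pixels), "k1" (the pictures are not rectified: a ray, as slopes to the right and down, at radius r is drawn at 1 + k1 r^2 times it, then the intrinsics apply), "world_to_cam" (4x4, takes a point from world to camera coordinates). Camera axes: x right, y down, z forward; pixel columns grow to the right and rows downward; lengths in m; the calibration is good to about 2 mm. A picture is of the moment at which its call begins: read the wrist's pose just before it. camera_model takes no time and is no camera call; for the wrist camera it gives the pose at the moment of the call.
- close_job(): hands the job in; it is judged then, once.
The state is a dict: "clock": time; "joint_pos": joint angles; "qvel": joint speeds; "tau": joint torques, N m; "tool_pos": TCP position; "orientation": TCP orientation; "force": force on the tool from outside, world axes, zero at the start; "moment": the same for the moment, N m; "opening": finger opening in m; "gripper_force": force on a finger pad.
Only numpy, scipy, OpenCV 4.12 (cv2) and the standard library are available. Lean on these libraries where they do the work, as an engineer would, in place of code of your own. Each camera call takes 0.05 s, during which the arm holds its last target. There are 200 camera calls.

## Task

The hole under the drill bush is finished, and the hole drilled before it has the locating bolt in it. Swing the jig's arm on by one index hole, to the side away from the bolt: hook a fingertip through the pull ring, without pinching the ring, lift the spring pin out, swing the arm over and let the pin drop fully into that next hole. Leave the arm locked there with the ring let go, and do not disturb the marking-blue bottle, the V-block or the two spare bolts round the jig.

Things in the scene. Friction and masses are not known exactly. Their poses are not given: they have to be found in the camera images.
- jig: fixed drill jig: dark cast base, grey flange blank (168 mm across, top 44 mm up) and to its right a curved steel sector (radii 147 to 183 mm, top 56 mm up) with 5 index holes 22.5 deg apart at radius 165 mm. Origin: pivot axis at table height; x from the middle hole to the pivot (roughly robot's left), y roughly towards the robot, z up. Holes at arm joint values -0.785, -0.393, 0, 0.393, 0.785
- bush_arm (a joint): angle of the steel swing arm about the vertical pivot, rad: 0 along the jig's -x; grows anticlockwise seen from above (ring moves to the jig's -y, away from the robot). Starts at 0, locked by the pin. Arm 26 mm wide, top 70 mm up, drill bush at 68 mm and index pin at 165 mm from the pivot; needs about 2 N at the ring and stays where it is left
- plunger (a joint): lift of the index pin, m: 0 home in a hole; about 0.0125 when its 9 mm round tip slides on the sector between holes; 0.020 upper stop. Locks the arm below about 0.012. Spring and weight pull it down: 5 N at 0, 7.5 N at 0.013, 9 N at 0.020. Let down between holes it rides on the sector and snaps into the next hole it comes over (2 to 3 mm play)
- pull_ring (a point): centre of the steel pull ring on the index pin, 137.5 mm up with the pin home. Upright ring, 52 mm inside, 64 mm outside, 6 mm rod, rigid on the pin. x = ring axis, to the pivot; y across the ring, roughly to the robot; z up; turns with the arm, rises with the pin. Under it a 17 mm collar and a 35 mm housing up to 94 mm. A finger sloping down through it from either face lifts its top bar; the arm cannot yield lengthwise
- ring_inside: inner face of the pull ring (rigid with it), which a hooked finger bears on. Origin on the pin's axis, 58 mm above the table with the pin home
- ring_near: outer edge of the ring's half nearer the robot (jig +y side), rigid with the ring; same origin
- ring_far: outer edge of the ring's half farther from the robot (jig -y side), rigid with the ring; same origin
- locating_bolt: black socket-bolt head (15 mm across, 12 mm high) on a brass washer, upright in the blank one station to the near or the far side of the arm, 68 mm from the pivot: the hole drilled before. Origin on its axis at the blank's top face. The arm must go the other way: bolt at positive y in the jig's frame means to joint value +0.393, negative y means to -0.393
- punch_mark: small dark scribed cross with a punch dot, flat on the blank at the next hole to drill: the station on the other side of the arm from the bolt. Origin at the dot
- marking_blue: loose upright blue bottle of marking blue, 35 mm across, 76 mm high, between the robot and the jig; origin under its centre. Leave alone
- v_block: loose black V-block, 45 x 68 x 55 mm high, beyond the jig; origin under its centre. Leave alone
- spare_bolt_1: loose socket bolt, 15 mm thick, 41 mm long, lying between the robot and the jig; origin under its centre. Leave alone
- spare_bolt_2: second such bolt, lying by the first; origin under its centre. Leave alone

How it is judged (in metres and radians):
On the way, in this order (a step that is already met when the one before it is completed fails the run):
1. the pin is drawn clear of its hole by a finger inside the ring, with the arm still at that hole (value of joint plunger above 0.012 m and value of joint bush_arm between -0.13 and 0.13 rad and contact force between the fingers and ring_inside above 1 N), for 0.1 s.
2. the arm is swung more than half way to the next hole, away from the bolt, by the hooked ring (contact force between the fingers and ring_inside above 0.3 N and ((y of locating_bolt in the frame of jig above 0 m and value of joint bush_arm above 0.2 rad) or (y of locating_bolt in the frame of jig below 0 m and value of joint bush_arm below -0.2 rad))), for 0.05 s.
At the end, for the whole second after the job is handed in: the arm stands still one hole on, away from the bolt (22.5 degrees from its start, within 1.4 degrees), the pin is home in that hole (within 3 mm), and the bottle, V-block and spare bolts are within 20 mm of where they were, the bottle upright (value of joint plunger below 0.003 m and ((y of locating_bolt in the frame of jig above 0 m and value of joint bush_arm between 0.3677 and 0.4177 rad) or (y of locating_bolt in the frame of jig below 0 m and value of joint bush_arm between -0.4177 and -0.3677 rad)) and velocity of joint bush_arm between -0.02 and 0.02 rad/s and distance of each of marking_blue, v_block, spare_bolt_1, spare_bolt_2 from where it was at the start of the episode below 0.02 m and angle between marking_blue's own z axis and vertical below 0.15 rad); the robot touches nothing.
It fails at once if the arm is swung towards the bolt ((y of locating_bolt in the frame of jig above 0 m and value of joint bush_arm below -0.15 rad) or (y of locating_bolt in the frame of jig below 0 m and value of joint bush_arm above 0.15 rad)).
It fails at once if the arm is swung half a pitch or more beyond the next hole (value of joint bush_arm above 0.58905 rad or value of joint bush_arm below -0.58905 rad).
It fails at once if the pull ring is pinched between the fingers (inside and outside of its rod, or across its two outer sides) ((contact force between the fingers and ring_inside above 6 N and (contact force between the fingers and ring_near above 6 N or contact force between the fingers and ring_far above 6 N)) or (contact force between the fingers and ring_near above 6 N and contact force between the fingers and ring_far above 6 N)).
It fails at once if a bystander is lifted or pushed away (distance of any of marking_blue, v_block, spare_bolt_1, spare_bolt_2 from where it was at the start of the episode above 0.02 m).
It also fails if it takes over 54 s, if anything falls off the work surface, if the arm or the gripper's body presses on something with over 40 N, if the wrist force passes 120 N, or if a joint passes its speed limit or range.

## Working session

There is one attempt and no reset: what is moved stays moved. The work goes in short steps, Python scripts to look and compute and a tool call to move; the robot and the scene stay as the last step left them, time stands still between calls to the robot, and variables do not carry over. Pictures are saved under pics/ and viewed, at most 10 in all, crops included, and the job is handed in when it is done.

Besides the shell and the picture viewer there is one more tool, called after "Request:" as name([rows], argument=value, ...), one row to a line, values as JSON. play_rows: Moves the arm, as the interface text tells. Its arguments: {"type":"object","properties":{"deltas":{"type":"array","items":{"type":"array","items":{"type":"number","minimum":-1,"maximum":1}}},"gripper":{"type":"number"}},"required":["deltas"]}

```bash
mkdir -p pics; python3 - <<'E'
from plant import *
import numpy as np, cv2
o=get_obs(); print(o)
for n in("top","side"):
    im,d=snapshot(n); cv2.imwrite(f"pics/{n}.png",im); np.save(f"{n}_d.npy",d)
    m=camera_model(n); print(n,m)
E
```

```text
{'clock': 0.0, 'joint_pos': array([-5.45383540e+01,  2.05902117e+01,  6.35402216e-01, -2.08772166e-02,
       -7.01351041e+01, -1.65057296e+01]), 'qvel': array([-0.00085359,  0.01615243, -0.06144322, -0.04329347,  0.06388919,
        0.0770921 ]), 'tau': array([ 4.10064797e-05, -5.82729757e+01,  2.93056798e+01,  6.99726015e+00,
        7.00436009e-03, -1.58500002e-04]), 'tool_pos': array([ 0.21909595, -0.6379841 ,  0.24464645]), 'orientation': array([ 1.79908215e+02, -6.73065751e-03, -1.61051188e+02]), 'force': array([-0.64274365, -1.1191897 ,  0.09136488]), 'moment': array([0.0019229 , 0.00585312, 0.02822657]), 'gripper_force': 0.0, 'opening': 0.08788275651339071}
top {'fx': 398.92863017327375, 'fy': 398.92863017327375, 'cx': 276.43508945984826, 'cy': 212.0383702106841, 'k1': -0.012425910360017965, 'world_to_cam': array([[ 0.00610255, -0.99952098,  0.03034095,  0.08534619],
       [-0.98541889, -0.01117017, -0.16977881,  0.6045745 ],
       [ 0.17003639, -0.02886246, -0.98501502,  0.86797273],
       [ 0.        ,  0.        ,  0.        ,  1.        ]])}
side {'fx': 487.4322418294287, 'fy': 487.4322418294287, 'cx': 273.7087813043222, 'cy': 208.4143739055485, 'k1': -0.1801592621008108, 'world_to_cam': array([[ 0.99862223, -0.05241388,  0.00253543, -0.61169282],
       [-0.01909017, -0.40787485, -0.91283825,  0.14836522],
       [ 0.04887954,  0.91153217, -0.40831348,  0.77066295],
       [ 0.        ,  0.        ,  0.        ,  1.        ]])}
```

View pics/top.png

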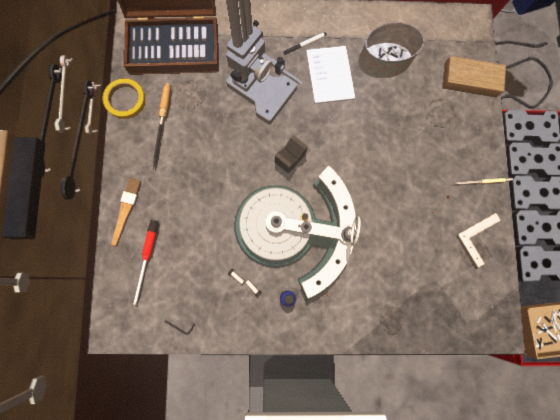

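View pics/side.png

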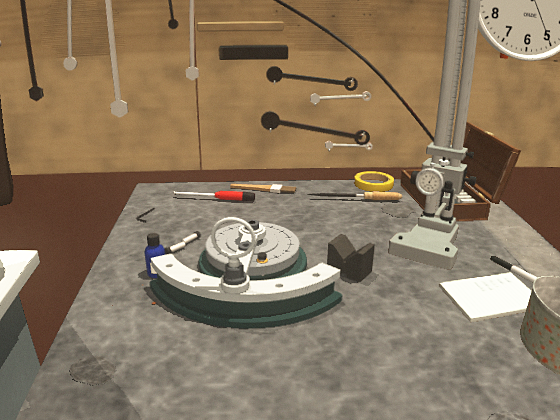

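The top view shows the pivot at about (277,222) and the ring at (348,234). A brass-and-black spot sits on the far side of the arm at (305,217), and at (262,258) in the side view. I'll enlarge both and convert to world positions.

```bash
cat > h.py <<'E'
from plant import *
import numpy as np, cv2
def ray(n,u,v,m=None):
    m=m or camera_model(n); K=np.array([[m['fx'],0,m['cx']],[0,m['fy'],m['cy']],[0,0,1]])
    p=cv2.undistortPoints(np.array([[[u,v]]],float),K,np.array([m['k1'],0,0,0,0]))[0,0]
    T=m['world_to_cam']; R=T[:3,:3]; return -R.T@T[:3,3], R.T@np.array([p[0],p[1],1])
def onz(n,u,v,z,m=None):
    c,d=ray(n,u,v,m); return c+d*(z-c[2])/d[2]
def pix(n,P,m=None):
    m=m or camera_model(n); c=(m['world_to_cam']@np.r_[P,1])[:3]; x,y=c[:2]/c[2]; f=1+m['k1']*(x*x+y*y)
    return np.array([m['fx']*x*f+m['cx'],m['fy']*y*f+m['cy']])
E
python3 - <<'E'
from h import *
t=cv2.imread("pics/top.png"); s=cv2.imread("pics/side.png")
a=cv2.resize(t[150:310,220:380],(560,560),interpolation=2); b=cv2.resize(s[205:325,140:300],(560,420),interpolation=2)
c=np.zeros((560,800,3),np.uint8); c[:400,:400]=cv2.resize(a,(400,400)); c[:300,400:]=cv2.resize(b,(400,300)); 
cv2.imwrite("pics/crop.png",c)
print("pivot",onz("top",277,222,.07)); d=np.load("top_d.npy")
hsv=cv2.cvtColor(t,cv2.COLOR_BGR2HSV)
br=cv2.inRange(hsv,(12,110,60),(32,255,255)); br[:190]=0; br[:, :240]=0; br[260:]=0; br[:,330:]=0
v,u=np.nonzero(br); print("brass px",u.mean(),v.mean(),len(u), onz("top",u.mean(),v.mean(),.046))
bl=cv2.inRange(hsv,(110,100,30),(130,255,255)); bl[:280]=0;v,u=np.nonzero(bl); print("bottle",u.mean(),v.mean(),onz("top",u.mean(),v.mean(),.076))
for q in [(232,272),(257,292)]: print("bolts",onz("top",*q,.008))
print("vblock",onz("top",291,152,.05))
for q in [(324,175),(308,292),(348,234)]: print(onz("top",*q,.056))
E
```

```text
pivot [0.57777075 0.08977201 0.07      ]
brass px 303.42857142857144 218.35714285714286 14 [0.59045315 0.02795054 0.046     ]
bottle 286.49333333333334 297.17333333333335 [0.41300072 0.06847518 0.076     ]
bolts [0.46743081 0.1926151  0.008     ]
bolts [0.42177621 0.13345916 0.008     ]
vblock [0.74853053 0.05696973 0.05      ]
[ 0.69184046 -0.01978086  0.056     ]
[0.42367578 0.01963136 0.056     ]
[ 0.5538871  -0.07276561  0.056     ]
```

View pics/crop.png

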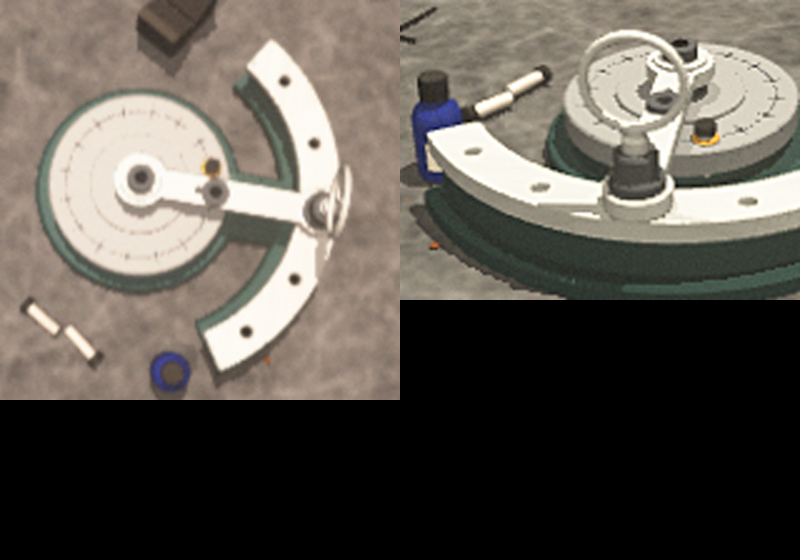

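The enlarged view (scale 2.5) confirms it. The bolt, a black head on a brass washer at crop (212,166), is on the far side, so the ring must come towards the robot, to −0.393. The free sector holes are at crop (284,81), (314,143), (294,279) and (246,331). I'll fit the pivot from those.

```bash
python3 - <<'E'
from h import *
from scipy.optimize import least_squares
g=cv2.cvtColor(cv2.imread("pics/top.png"),6)
P=[];A=[45,22.5,-22.5,-45]
for q in [(284,81),(314,143),(294,279),(246,331)]:
    u,v=q[0]/2.5+220,q[1]/2.5+150
    w=g[int(v)-4:int(v)+5,int(u)-4:int(u)+5].astype(float); w=np.clip(150-w,0,None); yy,xx=np.mgrid[int(v)-4:int(v)+5,int(u)-4:int(u)+5]
    u,v=(w*xx).sum()/w.sum(),(w*yy).sum()/w.sum(); P.append(onz("top",u,v,.056)[:2])
P=np.array(P);A=np.radians(A)
f=lambda p:(p[:2]+.165*np.c_[np.cos(p[2]+A),np.sin(p[2]+A)]-P).ravel()
r=least_squares(f,[.578,.09,-1.7]);c=r.x; print(c,np.degrees(c[2]),np.abs(r.fun).max())
pin=c[:2]+.165*np.array([np.cos(c[2]),np.sin(c[2])]); lat=np.array([np.sin(c[2]),-np.cos(c[2])])
print("pin",pin,"jig y dir",lat)
for n in("top","side"):
  for z,l in((.1665,0),(.1375,.029),(.1375,-.029),(.0945,0)): print(n,z,l,pix(n,np.r_[pin+l*lat,z]))
print("bolt station far", pix("side",np.r_[c[:2]+.068*np.array([np.cos(c[2]+.393),np.sin(c[2]+.393)]),.05]))
t=np.radians(-22.5)+c[2]; print("target pin",c[:2]+.165*np.array([np.cos(t),np.sin(t)]))
E
```

```text
[ 0.57908832  0.0930367  -1.73501314] -99.4089304962189 9.071023368173448e-05
pin [ 0.55211416 -0.0697435 ] jig y dir [-0.98654669  0.16347973]
top 0.1665 0 [357.92504053 228.49895605]
top 0.1375 0.029 [352.78828398 244.03775694]
top 0.1375 -0.029 [356.57545463 216.72951494]
top 0.0945 0 [350.29374128 232.75713976]
side 0.1665 0 [232.59401635 218.85303463]
side 0.1375 0.029 [212.95458293 236.50271394]
side 0.1375 -0.029 [253.85888917 238.81664071]
side 0.0945 0 [234.29131729 264.28792374]
bolt station far [262.03864158 257.10399966]
target pin [ 0.49187416 -0.04703004]
```

The fit residual is 0.1 mm, and the predicted ring top at side (232.6,218.9) matches the picture. Next I'll work out the hook pose: 45° slope, coming from the outer face, with the near finger through the ring.

```bash
cat >> h.py <<'E'
from scipy.spatial.transform import Rotation as Ro
C=np.array([.57909,.09304]); TH=-1.73501
def goal(th,zc,back,s=45,side=0.):
    """arm angle th; finger axis crosses ring plane at height zc; back = retreat along finger; -> TCP pos, R"""
    t=TH+th; e=np.array([np.cos(t),np.sin(t),0]); a=-e; lat=np.array([np.sin(t),-np.cos(t),0]); s=np.radians(s)
    u=np.cos(s)*a-np.sin(s)*np.array([0,0,1]); R=np.c_[np.cross(lat,u),lat,u]
    return np.r_[C,0]+.165*e+[0,0,zc]+(.009-back)*u-(.0545-side)*lat, Ro.from_matrix(R)
def delta(g,n):
    o=get_obs(); R0=Ro.from_euler('xyz',o['orientation'],degrees=True)
    dp=g[0]-o['tool_pos']; dr=(g[1]*R0.inv()).as_rotvec(degrees=True)
    print("goal",g[0].round(4),"dp mm",(dp*1000).round(1),"rot deg",dr.round(2),"rows/",n,(np.r_[dp/.8,dr/180]/n).round(5).tolist())
E
python3 -c "
from h import *
delta(goal(0,.1415,.09),20)"
```

```text
goal [ 0.5965 -0.1352  0.1988] dp mm [377.4 502.9 -45.9] rot deg [ 35.94 -30.52  58.28] rows/ 20 [0.02359, 0.03143, -0.00287, 0.00998, -0.00848, 0.01619]
```

Request:
play_rows([
  [0.0236, 0.0314, 0.002, 0.01, -0.0085, 0.0162],
  [0.0236, 0.0314, 0.002, 0.01, -0.0085, 0.0162],
  [0.0236, 0.0314, 0.002, 0.01, -0.0085, 0.0162],
  [0.0236, 0.0314, 0.002, 0.01, -0.0085, 0.0162],
  [0.0236, 0.0314, 0.002, 0.01, -0.0085, 0.0162],
  [0.0236, 0.0314, 0.002, 0.01, -0.0085, 0.0162],
  [0.0236, 0.0314, 0.002, 0.01, -0.0085, 0.0162],
  [0.0236, 0.0314, 0.002, 0.01, -0.0085, 0.0162],
  [0.0236, 0.0314, 0.002, 0.01, -0.0085, 0.0162],
  [0.0236, 0.0314, 0.002, 0.01, -0.0085, 0.0162],
], gripper=1)

```text
clock: 1.1
tool_pos: [0.4086, -0.386, 0.2614]
orientation: [173.2, 22.5, -132.7]
force: [0.1, 0.5, 0.3]
opening: 0.0873
gripper_force: 0.0
```

```bash
python3 -c "
from h import *
print(get_obs()['joint_pos'])
delta(goal(0,.1615,.09),10)"
```

```text
[-39.50674219  15.87864555   1.61499342 -22.94457656 -82.39755363
   2.56515926]
goal [ 0.5965 -0.1352  0.2188] dp mm [188.  250.8 -42.7] rot deg [ 17.86 -15.12  29.05] rows/ 10 [0.02349, 0.03135, -0.00533, 0.00992, -0.0084, 0.01614]
```

Request:
play_rows([
  [0.0235, 0.03135, -0.005, 0.01, -0.0084, 0.0162],
  [0.0235, 0.03135, -0.005, 0.01, -0.0084, 0.0162],
  [0.0235, 0.03135, -0.005, 0.01, -0.0084, 0.0162],
  [0.0235, 0.03135, -0.005, 0.01, -0.0084, 0.0162],
  [0.0235, 0.03135, -0.005, 0.01, -0.0084, 0.0162],
  [0.0235, 0.03135, -0.005, 0.01, -0.0084, 0.0162],
  [0.0235, 0.03135, -0.005, 0.01, -0.0084, 0.0162],
  [0.0235, 0.03135, -0.005, 0.01, -0.0084, 0.0162],
  [0.0235, 0.03135, -0.005, 0.01, -0.0084, 0.0162],
  [0.0235, 0.03135, -0.006, 0.01, -0.0084, 0.0162],
])

```text
clock: 2.1
tool_pos: [0.5965, -0.1354, 0.2204]
orientation: [180.0, 45.1, -99.3]
force: [0.0, -0.5, 0.1]
opening: 0.0878
gripper_force: 0.0
```

```bash
python3 -c "
from h import *
print(get_obs()['joint_pos'])
delta(goal(0,.1435,.09),4)
s,_=snapshot('side'); w,_=snapshot('wrist')
c=np.zeros((420,800,3),np.uint8); c[:300,:400]=cv2.resize(s[100:340,80:400],(400,300)); c[:300,400:]=cv2.resize(w,(400,300)); cv2.imwrite('pics/pre.png',c[:300])"
```

```text
[-22.96978615  25.71130651   7.98490805 -43.57626319 -86.84821727
  22.01042016]
goal [ 0.5965 -0.1352  0.2008] dp mm [ -0.    0.2 -19.6] rot deg [-0.11 -0.02 -0.11] rows/ 4 [-0.0, 6e-05, -0.00612, -0.00016, -2e-05, -0.00015]
```

View pics/pre.png

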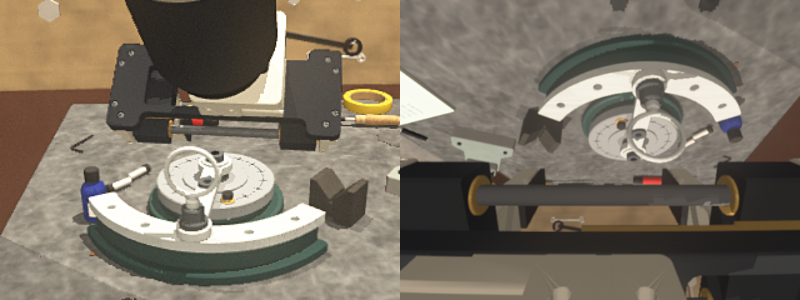

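The near finger (at about x=690 in the wrist pane) lines up with the ring, which is clear below it. I'll lower 18 mm, then advance 45 mm along the finger and look again.

Request:
play_rows([
  [0, 0, -0.008, 0, 0, 0],
  [0, 0, -0.008, 0, 0, 0],
  [0, 0, -0.008, 0, 0, 0],
  [0.0016, 0.0098, -0.01, 0, 0, 0],
  [0.0016, 0.0098, -0.01, 0, 0, 0],
  [0.0016, 0.0098, -0.01, 0, 0, 0],
  [0.0016, 0.0098, -0.01, 0, 0, 0],
  [0, 0, 0, 0, 0, 0],
])

```text
clock: 3.0
tool_pos: [0.6007, -0.1034, 0.1683]
orientation: [179.8, 45.1, -99.5]
force: [-0.6, -0.9, 0.3]
opening: 0.0877
gripper_force: 0.0
```

```bash
python3 -c "
from h import *
delta(goal(0,.1415,.0),5)
s,_=snapshot('side'); t,_=snapshot('top');w,_=snapshot('wrist')
c=np.zeros((400,800,3),np.uint8); c[:,:400]=cv2.resize(s[180:300,170:290],(400,400),interpolation=2); c[:,400:]=cv2.resize(w[100:300,250:450],(400,400)); cv2.imwrite('pics/mid.png',c)"
```

```text
goal [ 0.6069 -0.0724  0.1351] dp mm [  6.2  31.  -33.1] rot deg [-0.1  -0.16 -0.06] rows/ 5 [0.00156, 0.00775, -0.00828, -0.00011, -0.00018, -7e-05]
```

View pics/mid.png

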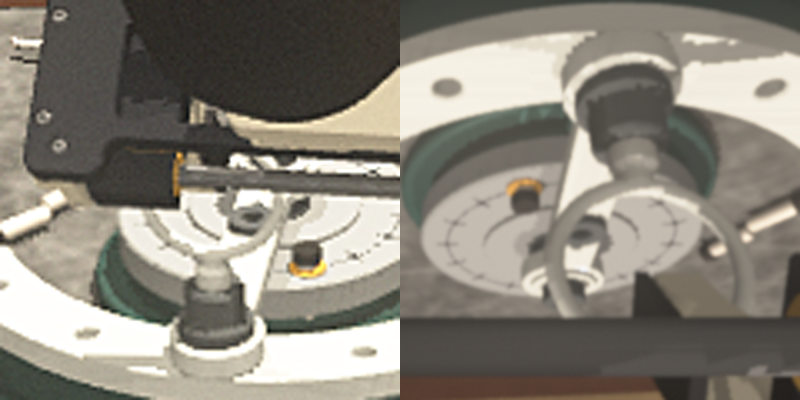

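The wrist pane shows the fingertip at (640–710, 280) entering the ring, which spans x 560–745, about central. I'll carry on inserting.

Request:
play_rows([
  [0.0016, 0.0078, -0.0083, 0, 0, 0],
  [0.0016, 0.0078, -0.0083, 0, 0, 0],
  [0.0016, 0.0078, -0.0083, 0, 0, 0],
  [0.0016, 0.0078, -0.0083, 0, 0, 0],
  [0.0014, 0.0076, -0.0083, 0, 0, 0],
  [0, 0, 0, 0, 0, 0],
])

```text
clock: 3.75
tool_pos: [0.6069, -0.0727, 0.1351]
orientation: [179.8, 45.1, -99.5]
force: [-0.2, 0.4, -0.2]
opening: 0.088
gripper_force: 0.0
```

Request:
play_rows([
  [0, 0, 0.005, 0, 0, 0],
  [0, 0, 0.005, 0, 0, 0],
  [0, 0, 0.004, 0, 0, 0],
  [0, 0, 0, 0, 0, 0],
  [0, 0, 0, 0, 0, 0],
])

```text
clock: 4.25
tool_pos: [0.6073, -0.0745, 0.1474]
orientation: [179.9, 45.0, -99.5]
force: [0.5, -2.3, -6.4]
opening: 0.0871
gripper_force: 2.7
```

Contact on the top bar came at the expected height. I'll lift 16 mm.

Request:
play_rows([
  [0, 0, 0.004, 0, 0, 0],
  [0, 0, 0.004, 0, 0, 0],
  [0, 0, 0.004, 0, 0, 0],
  [0, 0, 0.004, 0, 0, 0],
  [0, 0, 0.004, 0, 0, 0],
  [0, 0, 0, 0, 0, 0],
  [0, 0, 0, 0, 0, 0],
])

```text
clock: 4.95
tool_pos: [0.6073, -0.0743, 0.1634]
orientation: [179.9, 45.0, -99.5]
force: [-0.5, -5.0, -9.6]
opening: 0.0874
gripper_force: 5.0
```

```bash
python3 -c "
from h import *
w,_=snapshot('wrist');s,_=snapshot('side')
c=np.zeros((400,800,3),np.uint8); c[:,:400]=cv2.resize(s[180:300,170:290],(400,400),interpolation=2); c[:,400:]=cv2.resize(w[50:350,200:500],(400,400)); cv2.imwrite('pics/lift.png',c); print(get_obs())"
```

```text
{'clock': 5.05, 'joint_pos': array([-17.95512187,  27.08237943,   2.50989833, -45.50055154,
       -78.59606513,  23.37361569]), 'qvel': array([ 0.03060626,  0.09589249, -0.04479497, -0.06089787,  0.04798205,
       -0.0272691 ]), 'tau': array([  2.64792882, -68.81695747,  28.09449613,  -0.08480769,
        -2.54648723,  -0.51825073]), 'tool_pos': array([ 0.60729106, -0.07422605,  0.16337265]), 'orientation': array([179.90679389,  45.00337939, -99.47462715]), 'force': array([ -0.69276054,  -5.61176136, -11.29091085]), 'moment': array([-5.8891483 ,  0.50381784,  0.17032658]), 'gripper_force': 5.178593681193888, 'opening': 0.08778456350363453}
```

View pics/lift.png

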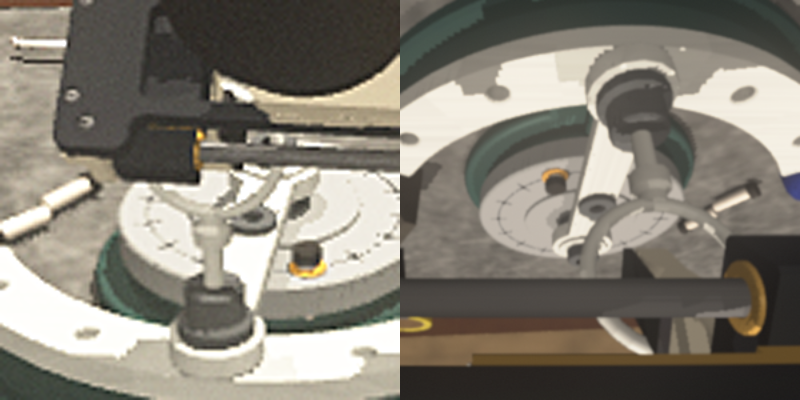

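The wrist and side panes show the pin stem drawn well out of the housing, with the ring on the finger and about 10 N of lift. Next is the swing about the pivot.

```bash
python3 -c "
from h import *
p=get_obs()['tool_pos'][:2]-C; q=[Ro.from_rotvec([0,0,-.034*k]).as_matrix()[:2,:2]@p for k in range(15)]
print((np.diff(q,axis=0)/.8).round(4).tolist())"
```

```text
[[-0.0071, -0.0011], [-0.0072, -0.0008], [-0.0072, -0.0006], [-0.0072, -0.0003], [-0.0072, -0.0001], [-0.0072, 0.0001], [-0.0072, 0.0004], [-0.0072, 0.0006], [-0.0072, 0.0009], [-0.0071, 0.0011], [-0.0071, 0.0014], [-0.007, 0.0016], [-0.007, 0.0018], [-0.0069, 0.0021]]
```

Request:
play_rows([
  [-0.0071, -0.0011, 0, 0, 0, -0.0108],
  [-0.0072, -0.0008, 0, 0, 0, -0.0108],
  [-0.0072, -0.0006, 0, 0, 0, -0.0108],
  [-0.0072, -0.0003, 0, 0, 0, -0.0108],
  [-0.0072, -0.0001, 0, 0, 0, -0.0108],
  [-0.0072, 0.0001, 0, 0, 0, -0.0108],
  [-0.0072, 0.0004, 0, 0, 0, -0.0108],
  [0, 0, 0, 0, 0, 0],
])

```text
clock: 5.85
tool_pos: [0.5658, -0.0759, 0.1635]
orientation: [179.9, 45.0, -113.2]
force: [-2.8, -3.6, -11.9]
opening: 0.0878
gripper_force: 5.9
```

```bash
cat > ang.py <<'E'
from h import *
w,_=snapshot('side'); t,_=snapshot('top'); i=np.random.randint(10**6)
g=get_obs(); print(g['force'],g['tool_pos'])
c=np.zeros((400,800,3),np.uint8); c[:,:400]=cv2.resize(w[180:300,150:270],(400,400),interpolation=2); x,_=snapshot('wrist'); c[:,400:]=cv2.resize(x[50:350,200:500],(400,400)); cv2.imwrite('pics/now%s.png'%__import__('sys').argv[1],c)
E
python3 ang.py 1
```

```text
[ -3.74008598  -4.66344189 -10.8974047 ] [ 0.56624236 -0.07581906  0.16332932]
```

View pics/now1.png

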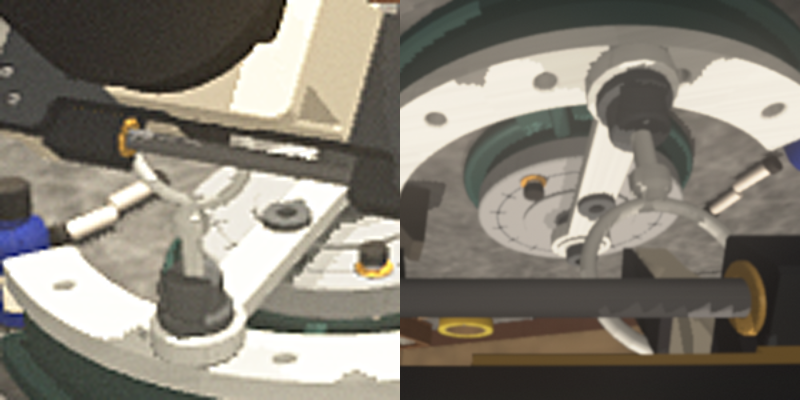

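The arm followed: in the wrist pane the housing sits at the same place relative to the tool, so the angle is about −0.238. I'll continue to about −0.39.

Request:
play_rows([
  [-0.0072, 0.0006, 0, 0, 0, -0.0108],
  [-0.0072, 0.0009, 0, 0, 0, -0.0108],
  [-0.0071, 0.0011, 0, 0, 0, -0.0108],
  [-0.0071, 0.0014, 0, 0, 0, -0.0108],
  [-0.0033, 0.0008, 0, 0, 0, -0.005],
  [0, 0, 0, 0, 0, 0],
  [0, 0, 0, 0, 0, 0],
])

```text
clock: 6.7
tool_pos: [0.541, -0.0721, 0.1633]
orientation: [179.9, 45.0, -121.7]
force: [-4.5, -4.8, -11.1]
opening: 0.0875
gripper_force: 5.9
```

```bash
python3 ang.py 2; python3 -c "
from h import *
for k in(0,-.35,-.393,-.43):
  e=np.array([np.cos(TH+k),np.sin(TH+k)])
  print(k,[((pix('side',np.r_[C+r*e,z])-[150,180])*10/3).round(1) for r,z in((.165,.0945),(.068,.075))])"
```

```text
[-4.54559204 -5.45303747 -9.45056716] [ 0.54103329 -0.07205155  0.16325622]
0 [array([281., 281.]), array([318.8, 214.6])]
-0.35 [array([158.8, 261.2]), array([273.4, 207.9])]
-0.393 [array([145.8, 257.4]), array([268.3, 206.6])]
-0.43 [array([135. , 253.8]), array([264.1, 205.4])]
```

View pics/now2.png

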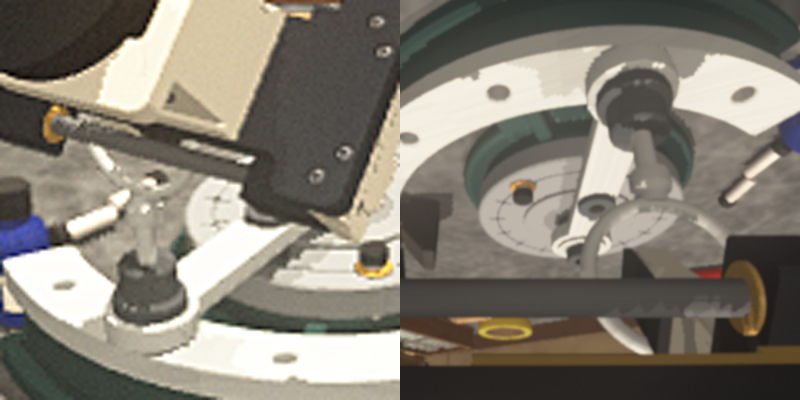

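The wrist pane matches the pre-swing view: holes at (497,92) and (743,95), housing at (640,95). The arm is therefore one pitch on, and I'll lower.

Request:
play_rows([
  [0, 0, -0.004, 0, 0, 0],
  [0, 0, -0.004, 0, 0, 0],
  [0, 0, -0.004, 0, 0, 0],
  [0, 0, -0.004, 0, 0, 0],
  [0, 0, -0.004, 0, 0, 0],
  [0, 0, 0, 0, 0, 0],
])

```text
clock: 7.45
tool_pos: [0.5413, -0.0721, 0.1474]
orientation: [179.9, 45.0, -121.7]
force: [-5.2, -5.7, -4.5]
opening: 0.0875
gripper_force: 4.7
```

There is still a 4.5 N load on the bar at this height, so the pin is following down into the hole. I'll lower to mid-ring.

Request:
play_rows([
  [0, 0, -0.005, 0, 0, 0],
  [0, 0, -0.005, 0, 0, 0],
  [0, 0, -0.004, 0, 0, 0],
  [0, 0, 0, 0, 0, 0],
  [0, 0, 0, 0, 0, 0],
])

```text
clock: 7.95
tool_pos: [0.5423, -0.0716, 0.1371]
orientation: [180.0, 45.1, -121.7]
force: [-0.6, 0.3, 0.4]
opening: 0.0877
gripper_force: 0.0
```

```bash
python3 ang.py 3; python3 -c "
from h import *
g=goal(-.3927,.1415,.09);delta(g,10)"
```

```text
[-0.7445521  -0.13331    -0.21092773] [ 0.54205861 -0.07182937  0.13692986]
goal [ 0.5079 -0.1245  0.1988] dp mm [-34.1 -52.6  61.9] rot deg [-0.06  0.01 -0.23] rows/ 10 [-0.00426, -0.00657, 0.00774, -3e-05, 0.0, -0.00013]
```

View pics/now3.png

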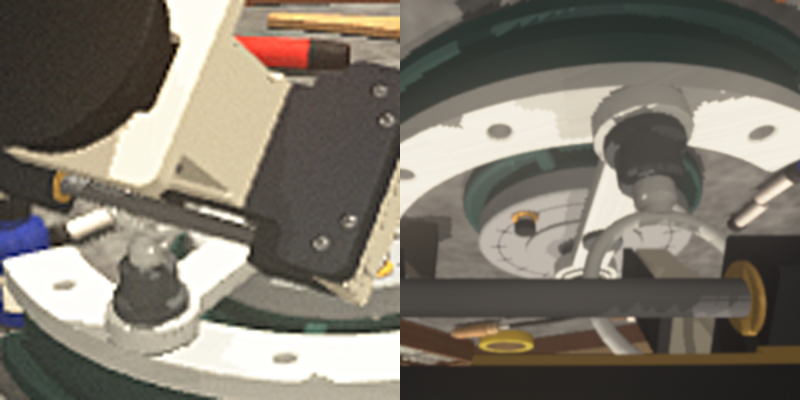

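The collar sits down on the housing and the finger is free of force. I'll withdraw along the finger's axis.

Request:
play_rows([
  [-0.0042, -0.0066, 0.0078, 0, 0, 0],
  [-0.0042, -0.0066, 0.0078, 0, 0, 0],
  [-0.0042, -0.0066, 0.0078, 0, 0, 0],
  [-0.0042, -0.0066, 0.0078, 0, 0, 0],
  [-0.0042, -0.0066, 0.0078, 0, 0, 0],
  [-0.0042, -0.0066, 0.0078, 0, 0, 0],
  [-0.0042, -0.0066, 0.0078, 0, 0, 0],
  [-0.0042, -0.0066, 0.0078, 0, 0, 0],
  [-0.0042, -0.0066, 0.0078, 0, 0, 0],
  [-0.0042, -0.0066, 0.0078, 0, 0, 0],
])

```text
clock: 9.1
tool_pos: [0.5077, -0.1253, 0.1993]
orientation: [179.9, 45.0, -121.7]
force: [-0.1, -0.4, -0.3]
opening: 0.0875
gripper_force: 0.0
```

Request:
play_rows([
  [-0.0042, -0.03, 0.02, 0, 0, 0],
  [0, -0.05, 0.02, 0, 0, 0],
  [0, -0.05, 0.02, 0, 0, 0],
  [0, -0.05, 0.01, 0, 0, 0],
  [0, -0.04, 0, 0, 0, 0],
  [0, 0, 0, 0, 0, 0],
  [0, 0, 0, 0, 0, 0],
])

```text
clock: 9.8
tool_pos: [0.5043, -0.3015, 0.2542]
orientation: [179.8, 45.0, -121.9]
force: [0.3, 0.3, -0.9]
opening: 0.0873
gripper_force: 0.0
```

```bash
python3 -c "
from h import *
t,_=snapshot('top'); s,_=snapshot('side'); print(get_obs()['force'])
for z,l in((.1665,0),(.1375,.029),(.1375,-.029)):
  th=TH-.3927; print(pix('side',np.r_[C+.165*np.array([np.cos(th),np.sin(th)])+l*np.array([np.sin(th),-np.cos(th)]),z]))
c=np.zeros((400,800,3),np.uint8); c[:,:400]=cv2.resize(t[150:310,200:360],(400,400)); c[:,400:]=cv2.resize(s[190:310,130:250],(400,400)); cv2.imwrite('pics/end.png',c)"
```

```text
[-0.06948595 -0.02046829 -1.18659706]
[190.32951174 212.78779425]
[176.02484757 226.75307136]
[208.08950097 235.73268367]
```

View pics/end.png

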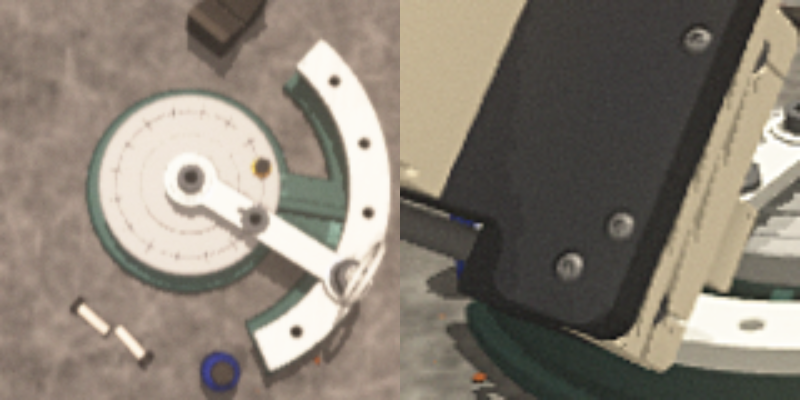

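The top view shows the arm over the next near hole, with the bottle, V-block and bolts where they were and the robot clear. The load history and the collar seated on the housing show the pin is home.

```bash
python3 -c "
from plant import *
print(close_job())"
```

```text
the job is handed in; nothing more can be done
None
```

The jig's arm was swung one index hole towards the robot, away from the bolt, to about −0.393 rad. The pin is down in that hole, the ring is let go and the bystanders look unmoved. I handed the job in at about 10 s, but no verdict came back, so the result rests on the final top view and the force readings.

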